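# Stand the level float heavy end down on the drying board

### The job

The level float of the fluid drum, a closed square tube lying across the two-saddle rest, has its ballast hidden in one end. Find out which end is heavy by balancing it in the grip, then stand it heavy end down on the sloping drying board, square to the board, so that it stays standing there by itself when let go (light end down it topples). Leave the spanner, the screwdriver, the hose fitting and the collar where they lie.

Things in the scene. Friction and masses are not known exactly. Their poses are not given: they have to be found in the camera images.
- float_centre (a point): Centre of the loose float: closed square aluminium tube 36 x 36 x 134 mm with a flat round black foot (30 mm diameter, 8 mm high) on each end, 150 mm over all; x axis along the tube. Both ends look alike. About 0.43 kg; centre of mass about 29 mm from the centre towards the hidden heavy end (+x or -x). On the board it stands stably on the heavy end's foot and topples off the light end's.
- rest_top (a point): Fixed rest under the float: base plate 190 x 80 x 6 mm, two 10 mm thick U saddles 62 mm either side of the middle. The point: its middle at the height of the float's underside, 30 mm above the bench; x along the float. Saddle cheeks rise 14 mm above it, 20 to 28 mm off the float's centre line; between the saddles the space is free down to the base plate.
- board_mid (a point): Middle of the upper face of the fixed drying board: plain steel plate with dark slots drawn on it (flat) 200 x 200 mm, here 31 mm above the bench, with a 6 mm lip on the low edge and both sides. z axis square to the plate, pointing up; the plate slopes 10 degrees, falling along its x axis (roughly away from the robot).
- spanner: Loose steel wrench lying on the bench beyond the float and the board, about 180 mm long; a bystander.
- driver: Loose screwdriver lying on the bench between rest and board, pointing away from the robot, about 200 mm long; a bystander.
- fitting: Loose turned steel hose fitting standing upright between rest and board, 28 mm diameter, 60 mm high, origin under its foot; a bystander.
- collar: Loose flat steel collar, 60 mm diameter, 18 mm high, origin under its middle; a bystander.
Mind the look-alikes: they are no part of the job. What is meant by the part that bears float_centre is not yellow, and is the smaller of those in its own colour.

How it is judged:
By the outcome, as a careful person would: the job done as asked, in the order asked, and still so for the second after the job is handed in, with the robot touching nothing.
It also fails if it takes over 64 s, if anything falls off the work surface, if the arm or the gripper's body presses on something with over 40 N, if the wrist force passes 120 N, or if a joint passes its speed limit or range.

### The arm

A 7-joint arm with a two-finger parallel gripper is mounted at the origin on the work surface. World frame = base frame: x ahead of the robot, y to its left, z up, the work surface at z = 0. Lengths are in m, angles in degrees, forces in N, time in s.
With the tool pointing down it reaches from about 0.425 to 0.95 m from the base axis. Payload 16.7 kg.
Tool frame: the origin (TCP) lies at the very end of the fingers, on their centre line; the grasp point (between the pads) lies 19 mm behind it; z points along the fingers, y is the direction in which the jaws open and shut (so a half turn about z gives the same grasp; the last joint's range is limited). The gripper opens to 94 mm and grips with 3 to 60 N. Pads are 16 mm wide; open, the fingers measure 119 mm over their backs; the gripper's body (75 mm by 177 mm) begins 78 mm behind the grasp point.
Start: joints at [-83.852, 24.414, 4.234, 92.017, -1.954, 63.644, -3.845], TCP at [0.171, 0.653, 0.205] pointing down, gripper open.
Joint ranges: [-163.25, 163.25], [-28.42, 122.38], [-70.27, 78.77], [12.13, 141.07], [-58.53, 238.53], [9.26, 117.41], [-156.51, 156.51]. Speed limits (degrees/s): [108.29, 108.29, 136.94, 136.94, 172.46, 172.46, 172.46].

### API

Orientations are given as [roll, pitch, yaw] about the fixed x, y, z axes, in that order (R = Rz(yaw) Ry(pitch) Rx(roll)).
In Python, from plant import * gives the robot as it stands.
- The arm moves only by the shell command python3 -m creep 'ROWS' [FORCE]. ROWS is text: rows parted by semicolons, each of 7 numbers parted by spaces: the turn, a rotation vector about the world's x, y, z each as a share of 6 degrees, from -1 to 1, then the shift along the world's x, y, z each as a share of 20 mm, from -1 to 1, then the opening, from -1 (shut) to 1 (fully open). In form: wx wy wz dx dy dz jaw; .... A call has 1 to 5 rows; each row shifts and turns the pose as measured when the row begins; what a row does not reach is not made up. A row lasts 1/10 s, in which the tool goes at most 50 mm and 8.59 degrees, less where a joint would pass 70% of its speed; a pose out of reach is approached as far as the arm can. A call with a number of a shift or a turn outside -1 to 1 is refused whole. A call with a gripper value outside its range is refused whole. The fingers move at their own pace and stop on an object; FORCE is the grip in N (left out, the last holds). Time passes only in rows, so rows that do not move let the fingers close. It gives the time, the measured TCP pose, the force and the opening at its end, in the units of the state.
- get_state(): the state, without advancing time (a new reading comes with each control period).
- camera(name): name is "side" or "top"; returns a dict with "img" (400x640x3 uint8, blue, green, red), "intrinsics" (3x3 intrinsics, pixels), "extrinsics" (4x4, takes a point from world to camera coordinates). Camera axes: x right, y down, z forward; pixel columns grow to the right and rows downward; lengths in m; the calibration is good to about 2 mm. A picture is of the moment at which its call begins. There is no depth.
- close_job(): hands the job in, once; it reports no verdict.
The state is a dict: "t": time; "q": joint angles; "qvel": joint speeds; "joint_torque": joint torques, N m; "position": TCP position; "eef_rot": TCP orientation; "contact_force": force on the tool from outside, world axes, zero at the start; "wrist_torque": the same for the moment, N m; "opening": finger opening in m.
Only numpy, scipy, OpenCV 4.12 (cv2) and the standard library are available. Lean on these libraries where they do the work, as an engineer would, in place of code of your own. Each camera call takes 0.05 s, during which the arm holds its last target.

## Working session

There is one attempt and no reset: what is moved stays moved. The work goes in short steps, Python scripts to look and compute and a shell command to move; the robot and the scene stay as the last step left them, time stands still between calls to the robot, and variables do not carry over. Pictures are saved under pics/ and viewed, and the job is handed in when it is done.

```bash
ls; mkdir -p pics; python3 - <<'E'
from plant import *
import cv2
for n in("side","top"):
    c=camera(n); cv2.imwrite(f"pics/{n}0.png",c["img"]); print(c["intrinsics"],c["extrinsics"])
s=get_state(); print(s)
E
```

```text
pics
[[462.15787788   0.         314.3960791 ]
 [  0.         462.15787788 194.03798412]
 [  0.           0.           1.        ]] [[-0.99986819  0.00982664 -0.01292462  0.489753  ]
 [ 0.01619871  0.65770918 -0.75309776  0.01476001]
 [ 0.00110022 -0.75320785 -0.65778167  0.99421035]
 [ 0.          0.          0.          1.        ]]
[[507.70783389   0.         322.73878624]
 [  0.         507.70783389 197.68669493]
 [  0.           0.           1.        ]] [[-1.25376208e-02 -9.99921012e-01 -8.82414302e-04  2.32442083e-02]
 [-9.95708001e-01  1.25657135e-02 -9.16933964e-02  4.89476735e-01]
 [ 9.16972419e-02 -2.70990055e-04 -9.95786896e-01  1.03353772e+00]
 [ 0.00000000e+00  0.00000000e+00  0.00000000e+00  1.00000000e+00]]
{'t': 0.1, 'q': array([-83.85303275,  24.44404587,   4.23075955,  92.04740952,
        -1.952513  ,  63.64309719,  -3.84375858]), 'qvel': array([ 0.08103496, -0.16423668, -0.01789258, -0.0450632 , -0.03207468,
        0.13906005,  0.1074894 ]), 'joint_torque': array([ 7.18737152e-03, -9.37473679e+01,  3.67714427e+00, -4.55039620e+01,
       -4.85248771e-02,  1.68952328e-02,  1.17160971e-04]), 'position': array([0.17135929, 0.65249218, 0.20487778]), 'eef_rot': array([-1.79937764e+02,  5.04294669e-03,  1.65287523e+02]), 'contact_force': array([0.10498034, 0.90212328, 0.08651597]), 'wrist_torque': array([ 0.00420998,  0.0042143 , -0.02187564]), 'opening': 0.09414482091078555}
```

View pics/side0.png

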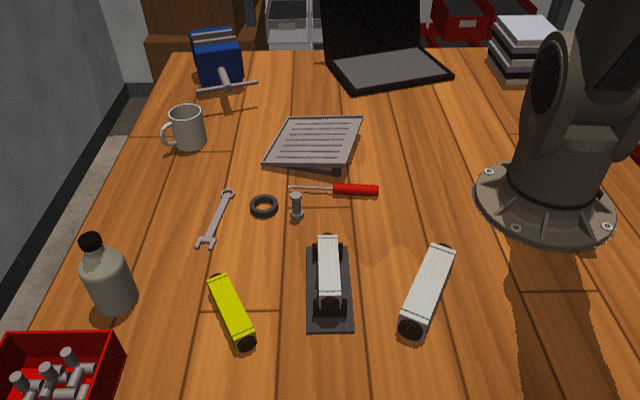

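View pics/top0.png

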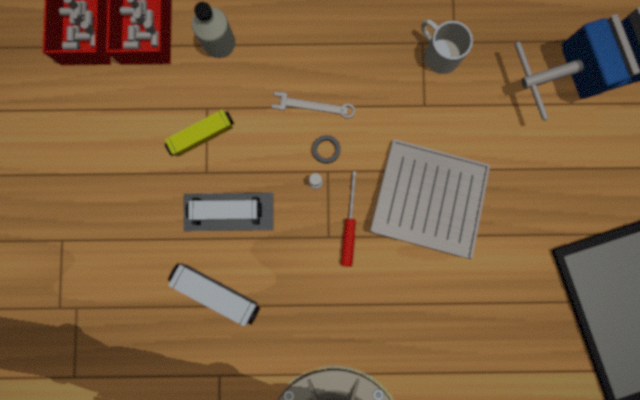

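Candidates for the float in the top view: the yellow tube at (199,132), the large white tube on the bench at (213,294), and the white tube on the rest at (223,210). By the description I want the one that isn't yellow and is the smaller white, so the one on the rest. A close crop should confirm it.

```bash
python3 - <<'E'
import cv2,numpy as np
t=cv2.imread("pics/top0.png");s=cv2.imread("pics/side0.png")
a=cv2.resize(t[170:340,155:285],None,fx=3,fy=3,interpolation=cv2.INTER_CUBIC)
b=cv2.resize(s[220:350,290:470],None,fx=3/180*130,fy=3/180*130,interpolation=cv2.INTER_CUBIC)
W=np.zeros((510,a.shape[1]+b.shape[1],3),np.uint8);W[:a.shape[0],:a.shape[1]]=a;W[:b.shape[0],a.shape[1]:]=b
cv2.imwrite("pics/crop0.png",W)
c=cv2.resize(t[130:270,295:500],None,fx=3.8,fy=3.8,interpolation=cv2.INTER_CUBIC)
cv2.imwrite("pics/crop1.png",c)
c=cv2.resize(s[100:240,190:400],None,fx=3.8,fy=3.8,interpolation=cv2.INTER_CUBIC)
cv2.imwrite("pics/crop2.png",c)
E
```

```text
(no output)
```

View pics/crop0.png

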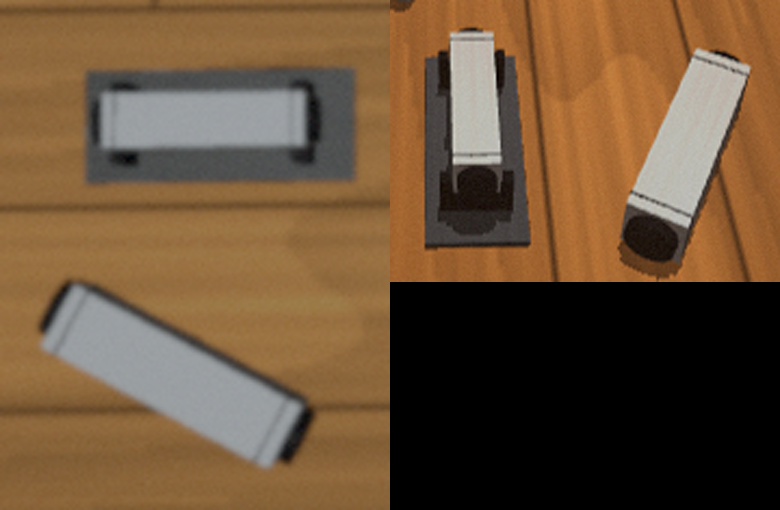

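View pics/crop1.png

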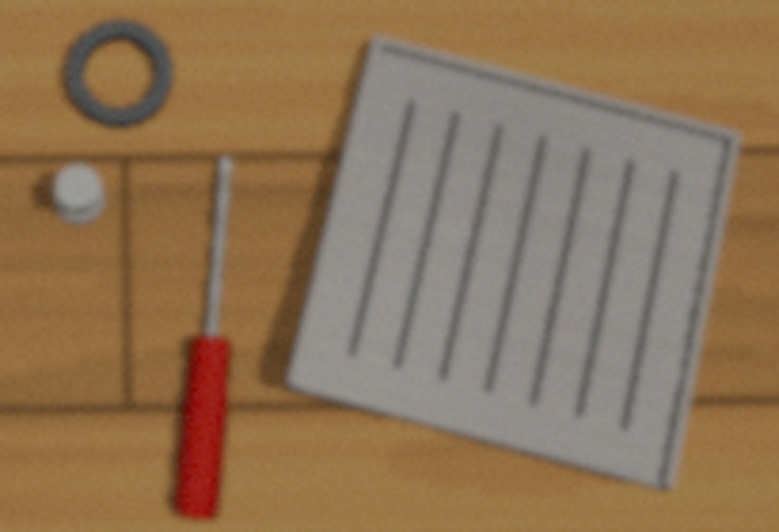

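View pics/crop2.png

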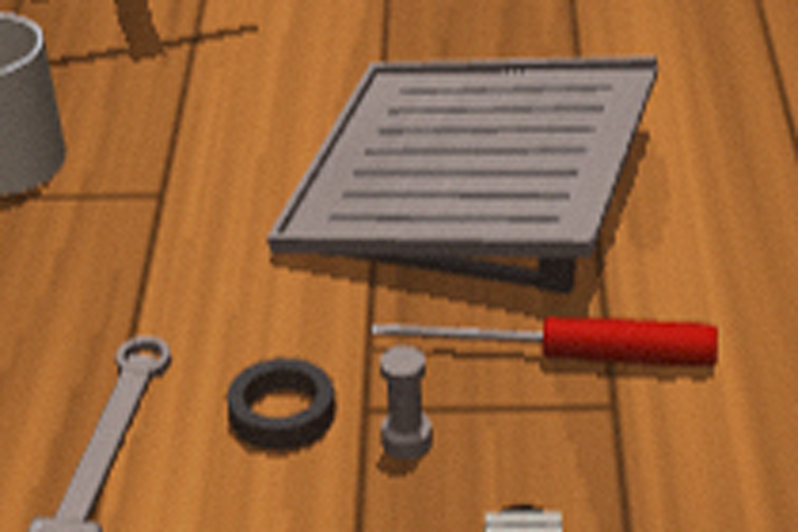

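The crop shows the tube on the rest is clearly narrower than the one at (213,294), so the rest one is the float. Next I fit the poses.

```bash
cat > h.py <<'E'
import numpy as np,cv2
from scipy.optimize import least_squares
from scipy.spatial.transform import Rotation as R
K={"side":np.array([[462.15787788,0,314.3960791],[0,462.15787788,194.03798412],[0,0,1]]),
"top":np.array([[507.70783389,0,322.73878624],[0,507.70783389,197.68669493],[0,0,1]])}
E={"side":np.array([[-0.99986819,0.00982664,-0.01292462,0.489753],[0.01619871,0.65770918,-0.75309776,0.01476001],[0.00110022,-0.75320785,-0.65778167,0.99421035]]),
"top":np.array([[-1.25376208e-02,-9.99921012e-01,-8.82414302e-04,2.32442083e-02],[-9.95708001e-01,1.25657135e-02,-9.16933964e-02,4.89476735e-01],[9.16972419e-02,-2.70990055e-04,-9.95786896e-01,1.03353772e+00]])}
def proj(n,P):
    P=np.atleast_2d(P); c=P@E[n][:,:3].T+E[n][:,3]; p=c@K[n].T; return p[:,:2]/p[:,2:]
def unproj(n,uv,z):
    d=np.linalg.inv(K[n])@np.array([uv[0],uv[1],1]); Rm=E[n][:,:3]; o=-Rm.T@E[n][:,3]; d=Rm.T@d
    return o+d*(z-o[2])/d[2]
E
python3 - <<'E'
from h import *
t=np.array([(100,91),(307,90),(308,149),(101,149)])/3+[155,170]
s=(np.array([(450,33),(494,32),(501,163),(453,165)])-[390,0])/2.1667+[290,220]
# local: x along tube ~ world +y
# top: (100,91): +y,+x ; (307,90): -y,+x ; -y,-x ; +y,-x
def pts(p,order):
    a=p[2];u=np.array([np.cos(a),np.sin(a)]);v=np.array([np.sin(a),-np.cos(a)]) # v ~ +x when a=90
    return np.array([[*(p[:2]+l*.067*u+w*.018*v),p[3]] for l,w in order])
ot=[(1,1),(-1,1),(-1,-1),(1,-1)]; os_=[(-1,1),(-1,-1),(1,-1),(1,1)]
for which in("t","s","ts"):
    f=lambda p:np.concatenate([np.r_[(proj("top",pts(p,ot))-t).ravel()*('t' in which)],np.r_[(proj("side",pts(p,os_))-s).ravel()*('s' in which)],[ (p[3]-.066)*3000]])
    r=least_squares(f,[.47,.2,1.57,.066]); print(which,r.x,np.degrees(r.x[2]),np.abs(r.fun).max())
t=np.array([(375,37),(740,132),(668,488),(288,385)])/3.8+[295,130]
s=np.array([(375,63),(655,60),(592,243),(270,240)])/3.8+[190,100]
def bp(p,order):
    M=R.from_euler('ZY',[p[2],10*np.pi/180]).as_matrix()
    return np.array([p[0],p[1],p[3]])+np.array([[.1*a,.1*b,.006 if a>0 or 0 else .003] for a,b in order])@M.T
ot=[(1,1),(1,-1),(-1,-1),(-1,1)]; os_=[(1,-1),(-1,-1),(-1,1),(1,1)]
for which in("t","s","ts"):
    f=lambda p:np.concatenate([np.r_[(proj("top",bp(p,ot))-t).ravel()*('t' in which)],np.r_[(proj("side",bp(p,os_))-s).ravel()*('s' in which)],[ (p[3]-.031)*3000]])
    r=least_squares(f,[.47,-.2,-.24,.031]); print(which,r.x,np.degrees(r.x[2]),np.abs(r.fun).max())
print(unproj("top",(315,181),.06),unproj("top",(326,149),.018),unproj("top",(354,172),0.01),unproj("top",(348,265),0.015),unproj("top",(353,112),0.0))
E
```

```text
t [0.46380513 0.21585545 1.56324359 0.06601521] 89.5672601144671 1.1726299707869998
s [0.46646092 0.22068259 1.56764666 0.06599559] 89.8195372921113 0.4647355130529718
ts [0.46532232 0.21800008 1.56464318 0.06575634] 89.64745063207396 2.1110884367187737
t [ 0.48536383 -0.20581128 -0.27838805  0.03105442] -15.950460281991985 2.2373183033672603
s [ 0.4874366  -0.19833527 -0.27345301  0.03102455] -15.667703516892177 1.1926252277968956
ts [ 0.48621266 -0.20443243 -0.27674705  0.03089224] -15.856437810220573 2.9939910157062855
[0.52018566 0.03224195 0.06      ] [0.59309126 0.00892006 0.018     ] [ 0.5445863 -0.0496971  0.01     ] [ 0.3498791  -0.03343598  0.015     ] [ 0.67665177 -0.050545    0.        ]
```

```bash
python3 -m creep '0 0 -1 0.66 -1 0 1;0 0 -1 0.66 -1 0 1;0 0 -1 0.66 -1 0 1;0 0 -1 0.66 -1 0 1;0 0 -1 0.66 -1 0 1'; python3 -m creep '0 0 -1 0.66 -1 0 1;0 0 -1 0.66 -1 0 1;0 0 -1 0.66 -1 0 1;0 0 -1 0.66 -1 0 1;0 0 -1 0.66 -1 0 1'
```

```text
t: 0.6
position: [0.2359, 0.5501, 0.2021]
eef_rot: [-179.7, -0.0, 134.6]
contact_force: [-0.2, 0.3, 0.1]
opening: 0.094
t: 1.1
position: [0.3037, 0.4447, 0.2008]
eef_rot: [-179.6, 0.1, 103.3]
contact_force: [-0.2, -0.1, 0.3]
opening: 0.0942
```

```bash
python3 -m creep '0 0 -1 0.7 -1 -0.2 1;0 0 -1 0.7 -1 -0.2 1;0 0 0 0.7 -1 -0.2 1;0 0 0 0.7 -1 -0.2 1;0 0 0 0.7 -1 -0.2 1'; python3 -m creep '0 0 0 0.7 -1 -0.2 1;0 0 0 0.7 -1 -0.2 1;0 0 0 0.7 -1 -0.2 1;0 0 0 0.7 -1 -0.2 1;0 0 0 0.7 -1 -0.2 1'; python3 -c "
from plant import *
s=get_state();print(s['q'],s['position'],s['eef_rot'],s['wrist_torque'])"
```

```text
t: 1.6
position: [0.3755, 0.3398, 0.1799]
eef_rot: [-179.6, 0.1, 90.5]
contact_force: [-0.0, 0.5, -0.6]
opening: 0.0938
t: 2.1
position: [0.4471, 0.2348, 0.1585]
eef_rot: [-179.5, 0.1, 90.5]
contact_force: [0.6, 0.7, -0.8]
opening: 0.0939
[-60.47820059  12.70760632  29.5259532  117.31593733  -8.05323378
  52.35004297 -26.02092064] [0.44706183 0.23484912 0.15854188] [-1.79506021e+02  1.27770512e-01  9.05437140e+01] [-0.01915276  0.09474306  0.0110364 ]
```

```bash
python3 -m creep '0 0 0 0.9 -0.9 -0.5 1;0 0 0 0 0 -1 1;0 0 0 0 0 0 1'; python3 - <<'E'
from plant import *
import cv2
from h import *
for n,(a,b,c,d) in (("top",(170,250,170,290)),("side",(180,340,270,410))):
    i=camera(n)["img"];cv2.imwrite(f"pics/{n}1.png",cv2.resize(i[a:b,c:d],None,fx=4,fy=4,interpolation=cv2.INTER_CUBIC))
s=get_state();print(s['position'],s['eef_rot'],s['wrist_torque'],s['contact_force'])
E
```

```text
t: 2.4
position: [0.467, 0.2126, 0.1274]
eef_rot: [-179.5, 0.2, 90.3]
contact_force: [0.1, 0.4, 0.8]
opening: 0.0939
[0.46795344 0.21348193 0.12938539] [-1.79635671e+02  8.99382522e-02  9.03179752e+01] [-0.06618637  0.11963309 -0.02224797] [-0.58201279  0.96389773  0.08229685]
```

View pics/side1.png

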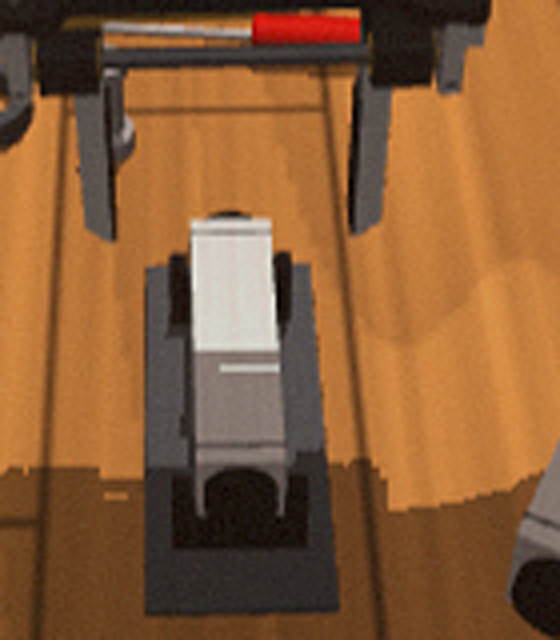

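View pics/top1.png

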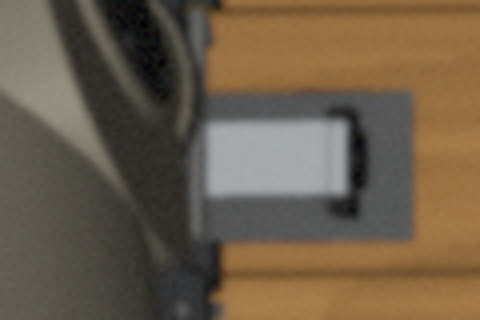

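The side view shows the fingers straddling the float (crop x≈105 and 365, tube at 190–285). Descending.

```bash
python3 -m creep '0 0 0 -0.1 0.2 -1 1;0 0 0 0 0 -1 1;0 0 0 0 0 -1 1;0 0 0 0 0 -0.9 1;0 0 0 0 0 -0.5 1'; python3 -c "
from plant import *
s=get_state();print(s['q'],s['position'],s['eef_rot'],s['wrist_torque'])"
```

```text
t: 3.0
position: [0.4674, 0.2231, 0.0448]
eef_rot: [-180.0, -0.3, 90.6]
contact_force: [-0.6, 1.3, -0.1]
opening: 0.0939
[-53.44991748  23.93272993  25.66931696 120.99026122 -16.9414653
  38.29181871 -15.68974893] [0.46739285 0.22310097 0.04476086] [-179.98744115   -0.31584552   90.62481537] [-0.04249086  0.02757773 -0.02263271]
```

```bash
python3 -m creep '0 0.05 -0.1 -0.05 -0.25 -0.7 1;0 0 0 0 0 -0.1 1;0 0 0 0 0 0 1'; python3 -c "
from plant import *
s=get_state();print(s['position'],s['eef_rot'],s['wrist_torque'])"
```

```text
t: 3.3
position: [0.4663, 0.2188, 0.0284]
eef_rot: [-179.7, -0.4, 90.0]
contact_force: [-0.2, 0.0, 0.4]
opening: 0.0941
[0.46632083 0.21878178 0.02839723] [-179.66582339   -0.35073232   90.04836825] [-0.12586157  0.0969236  -0.01187641]
```

```bash
python3 -m creep '0 0 0 0 0 0 -1;0 0 0 0 0 0 -1;0 0 0 0 0 0 -1;0 0 0 0 0 0 -1;0 0 0 0 0 0 -1' 12; python3 -m creep '0 0 0 0 0 0 -1;0 0 0 0 0 0 -1;0 0 0 0 0 0 -1'
```

```text
t: 3.8
position: [0.4674, 0.2196, 0.0304]
eef_rot: [-179.8, -0.5, 90.1]
contact_force: [-0.2, -0.0, 0.3]
opening: 0.0573
t: 4.1
position: [0.4672, 0.2197, 0.0306]
eef_rot: [-179.8, -0.5, 90.1]
contact_force: [-2.0, -0.4, 1.5]
opening: 0.0359
```

Gripped (36 mm). Now a small lift to see whether it tilts.

```bash
python3 -m creep '0 0 0 0 0 0.6 -1;0 0 0 0 0 0.6 -1;0 0 0 0 0 0.6 -1;0 0 0 0 0 0 -1;0 0 0 0 0 0 -1'; python3 - <<'E'
from plant import *
import cv2
i=camera("side")["img"];cv2.imwrite("pics/side2.png",cv2.resize(i[180:340,270:410],None,fx=4,fy=4,interpolation=cv2.INTER_CUBIC))
s=get_state();print(s['position'],s['eef_rot'],s['wrist_torque'],s['contact_force'],s['opening'])
E
```

```text
t: 4.6
position: [0.4669, 0.2194, 0.0701]
eef_rot: [-179.8, -0.5, 90.0]
contact_force: [0.7, -0.4, -4.6]
opening: 0.0356
[0.46702576 0.21943491 0.07006443] [-179.78125677   -0.47699102   90.04256214] [0.08754778 0.01424418 0.04497681] [ 1.03449976  0.13580411 -3.97299882] 0.03632004334213576
```

View pics/side2.png

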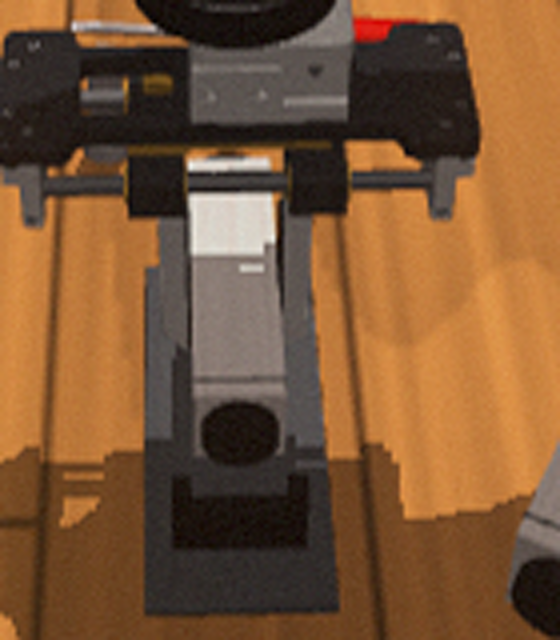

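The float is held level 40 mm up. I lower it to about 12 mm above the saddles and loosen the grip, so it can tip without any risk of falling out.

```bash
for k in 1 2 3 4; do python3 -m creep '0 0 0 0 0 0 -1' >/dev/null; python3 -c "
from plant import *
print(get_state()['wrist_torque'])"; done; python3 -m creep '0 0 0 0 0 -0.7 -1;0 0 0 0 0 -0.6 -1;0 0 0 0 0 0 -1' 12;  python3 -m creep '0 0 0 0 0 0 -1;0 0 0 0 0 0 -1;0 0 0 0 0 0 -1;0 0 0 0 0 0 -1' 6; python3 - <<'E'
from plant import *
import cv2
i=camera("side")["img"];cv2.imwrite("pics/side3.png",cv2.resize(i[180:340,270:410],None,fx=4,fy=4,interpolation=cv2.INTER_CUBIC))
s=get_state();print(s['position'],s['eef_rot'],s['wrist_torque'],s['contact_force'],s['opening'])
E
```

```text
[ 0.04281191  0.03140044 -0.00072019]
[ 0.05128213  0.02515367 -0.00641007]
[0.10122437 0.08049239 0.02660882]
[0.04542187 0.09703784 0.00137404]
t: 5.35
position: [0.4661, 0.219, 0.0404]
eef_rot: [-179.7, -0.4, 90.1]
contact_force: [0.9, -0.6, -5.0]
opening: 0.036
t: 5.75
position: [0.4661, 0.2188, 0.04]
eef_rot: [-179.6, -0.4, 90.0]
contact_force: [-0.7, 0.8, -3.3]
opening: 0.0359
[0.46616055 0.21878161 0.04003191] [-179.64932013   -0.36436645   90.02863574] [-0.07582908  0.12344837 -0.01813818] [-0.97283289 -0.19744732 -3.1993862 ] 0.03602895687166376
```

View pics/side3.png

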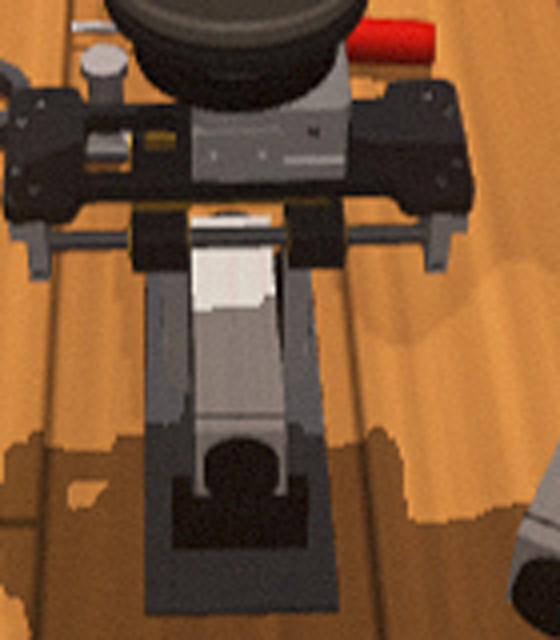

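```bash
python3 - <<'E'
from h import *
for z,nf,ff,name in((.0701,(330.3,288.3),(327.3,219.8),"before"),(.04,(330.3,296.5),(327.5,234.2),"after")):
  for a in(-8,-4,0,4,8):
    c=np.array([.466,.219,z+.0185]); th=np.radians(a); u=np.array([0,np.cos(th),np.sin(th)]); n=np.array([0,-np.sin(th),np.cos(th)])
    print(name,a,proj("side",c+.075*u)[0].round(1),nf,proj("side",c-.067*u+.018*n)[0].round(1),ff)
E
```

```text
before -8 [330.8 294. ] (330.3, 288.3) [328.1 215.5] (327.3, 219.8)
before -4 [330.9 292.3] (330.3, 288.3) [328.1 216.7] (327.3, 219.8)
before 0 [330.9 290.3] (330.3, 288.3) [328. 218.] (327.3, 219.8)
before 4 [330.9 288.1] (330.3, 288.3) [328.  219.5] (327.3, 219.8)
before 8 [331.  285.7] (330.3, 288.3) [328.  221.1] (327.3, 219.8)
after -8 [330.6 305.5] (330.3, 296.5) [328.  227.7] (327.5, 234.2)
after -4 [330.7 303.8] (330.3, 296.5) [328.  228.8] (327.5, 234.2)
after 0 [330.7 302. ] (330.3, 296.5) [327.9 230.1] (327.5, 234.2)
after 4 [330.7 299.9] (330.3, 296.5) [327.9 231.5] (327.5, 234.2)
after 8 [330.8 297.6] (330.3, 296.5) [327.9 233. ] (327.5, 234.2)
```

The fit says the +y end rose about 9° and the −y end sank onto its saddle, which points to −y as heavy. I confirm with a clear lift at low grip.

```bash
python3 -m creep '0 0 0 0 0 0.5 -1;0 0 0 0 0 0.5 -1;0 0 0 0 0 0 -1;0 0 0 0 0 0 -1;0 0 0 0 0 0 -1' 6; python3 - <<'E'
from plant import *
import cv2
i=camera("side")["img"];cv2.imwrite("pics/side4.png",cv2.resize(i[180:340,270:410],None,fx=4,fy=4,interpolation=cv2.INTER_CUBIC))
s=get_state();print(s['position'],s['eef_rot'],s['wrist_torque'],s['contact_force'],s['opening'])
E
```

```text
t: 6.3
position: [0.4667, 0.219, 0.063]
eef_rot: [-179.7, -0.4, 90.0]
contact_force: [0.1, -1.3, -3.9]
opening: 0.0358
[0.46663728 0.21891773 0.06285545] [-179.73154398   -0.42595811   90.02449501] [ 0.01496338 -0.01921185 -0.02105298] [-0.02864875 -0.35288732 -3.41608415] 0.0359311014943957
```

View pics/side4.png

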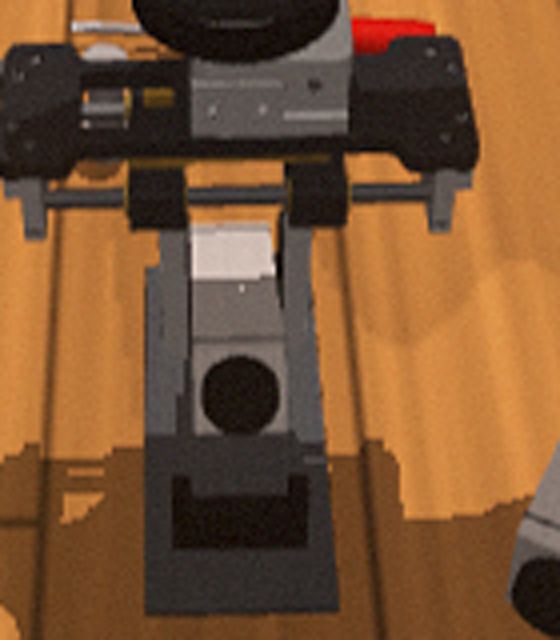

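The +y end is now far up (foot face at crop (240,392)) and the −y end has sunk, so −y is heavy. I set the float back on the rest, regrip on the light side, and let it swing to hang heavy end down.

```bash
python3 -m creep '0 0 0 0 0 -0.5 -1;0 0 0 0 0 -0.5 -1;0 0 0 0 0 -0.5 -1;0 0 0 0 0 -0.2 -1;0 0 0 0 0 0 -1' 6; python3 - <<'E'
from plant import *
import cv2
i=camera("side")["img"];cv2.imwrite("pics/side5.png",cv2.resize(i[180:340,270:410],None,fx=4,fy=4,interpolation=cv2.INTER_CUBIC))
s=get_state();print(s['position'],s['eef_rot'],s['wrist_torque'],s['contact_force'],s['opening'])
E
```

```text
t: 6.85
position: [0.4675, 0.2204, 0.0255]
eef_rot: [-179.8, -0.5, 90.1]
contact_force: [-0.8, 1.4, 9.1]
opening: 0.036
[0.46754258 0.22037461 0.02548819] [-179.81608266   -0.51856729   90.07821864] [ 0.47827029 -0.17385129 -0.04123708] [ 1.39028537  2.89552124 -2.09909152] 0.03583402544687761
```

View pics/side5.png

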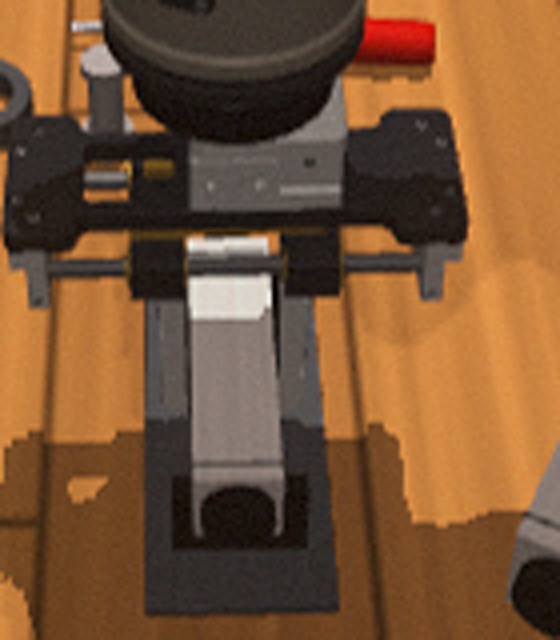

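```bash
python3 -m creep '0 0 0 0 0 0.1 0.2;0 0 0 0 0 0.1 0.2;0 0 0 0 0 0 0.2;0 0 0 0 0 0 0.2'; python3 - <<'E'
from plant import *
import cv2
i=camera("side")["img"];cv2.imwrite("pics/side6.png",cv2.resize(i[180:340,270:410],None,fx=4,fy=4,interpolation=cv2.INTER_CUBIC))
s=get_state();print(s['position'],s['eef_rot'],s['wrist_torque'],s['contact_force'],s['opening'])
from h import *
for dy in (0,.005,.01): print(dy,proj("side",[[.466,.218+dy+.075,.048],[.466,.218+dy+.067,.066]]).round(1))
E
```

```text
t: 7.3
position: [0.4669, 0.2186, 0.0278]
eef_rot: [-179.7, -0.4, 90.0]
contact_force: [-0.2, 0.8, 0.9]
opening: 0.0561
[0.46692552 0.21865438 0.02777406] [-179.70173648   -0.36307775   90.0206407 ] [-0.08491501  0.06955655 -0.04716564] [ 0.49474444 -0.09913192  0.20615389] 0.056363151125641595
0 [[330.6 305.4]
 [330.6 294.5]]
0.005 [[330.7 308. ]
 [330.7 297. ]]
0.01 [[330.9 310.7]
 [330.8 299.7]]
```

View pics/side6.png

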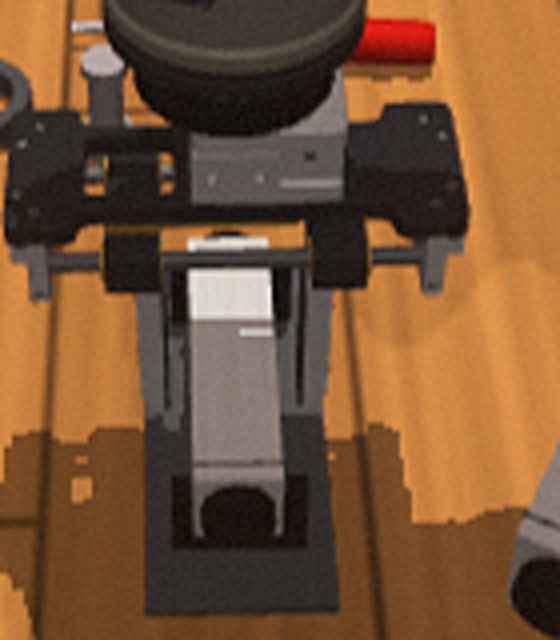

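The float is back down level on the saddles, shifted about 10 mm in +y (near seam at crop y=463, was 441). So its centre is at y≈0.228, and I regrip at y≈0.253.

```bash
python3 -m creep '0 0 0 -0.03 0.9 0.05 0.2;0 0 0 0 0.8 0.05 0.2;0 0 0 0 0 0 0.2;0 0 0 0 0 0 0.2'; python3 -c "
from plant import *
s=get_state();print(s['position'],s['eef_rot'],s['contact_force'])"
```

```text
t: 7.75
position: [0.4662, 0.2536, 0.0298]
eef_rot: [-179.7, -0.3, 90.0]
contact_force: [-0.3, 0.4, -0.1]
opening: 0.0565
[0.46621966 0.25361106 0.02978697] [-179.70087463   -0.34610852   90.00770211] [-0.30970863  0.35953785 -0.10370609]
```

```bash
python3 -m creep '0 0 0 0 0 0 -1;0 0 0 0 0 0 -1;0 0 0 0 0 0 -1;0 0 0 0 0 0 -1' 30; python3 -m creep '0 0 0 0 0 1 -1;0 0 0 0 0 1 -1;0 0 0 0 0 1 -1;0 0 0 0 0 1 -1;0 0 0 0 0 1 -1'; python3 -m creep '0 0 0 0 0 1 -1;0 0 0 0 0 1 -1;0 0 0 0 0 1 -1;0 0 0 0 0 0.5 -1;0 0 0 0 0 0 -1';python3 -m creep '0 0 0 0 0 0 -1;0 0 0 0 0 0 -1;0 0 0 0 0 0 -1' 7; python3 - <<'E'
from plant import *
import cv2
i=camera("side")["img"];cv2.imwrite("pics/side7.png",cv2.resize(i[100:340,220:440],None,fx=2.5,fy=2.5,interpolation=cv2.INTER_CUBIC))
s=get_state();print(s['position'],s['eef_rot'],s['wrist_torque'],s['contact_force'],s['opening'])
E
```

```text
t: 8.15
position: [0.4665, 0.2525, 0.0298]
eef_rot: [-179.7, -0.3, 89.9]
contact_force: [1.2, 2.5, -1.4]
opening: 0.0359
t: 8.65
position: [0.4632, 0.2489, 0.1292]
eef_rot: [-179.3, 0.0, 89.8]
contact_force: [0.9, 1.2, -5.0]
opening: 0.0355
t: 9.15
position: [0.4622, 0.247, 0.2026]
eef_rot: [-179.3, -0.0, 89.7]
contact_force: [0.1, -0.1, -5.6]
opening: 0.0361
t: 9.45
position: [0.461, 0.2461, 0.2]
eef_rot: [-179.1, 0.1, 89.7]
contact_force: [-0.0, 1.8, -5.0]
opening: 0.0361
[0.46099201 0.24624705 0.20005849] [-1.79106197e+02  1.11324754e-01  8.97007764e+01] [ 0.31219601  0.01519562 -0.02112229] [ 0.53244522  1.42470969 -4.24522264] 0.03609750311929463
```

View pics/side7.png

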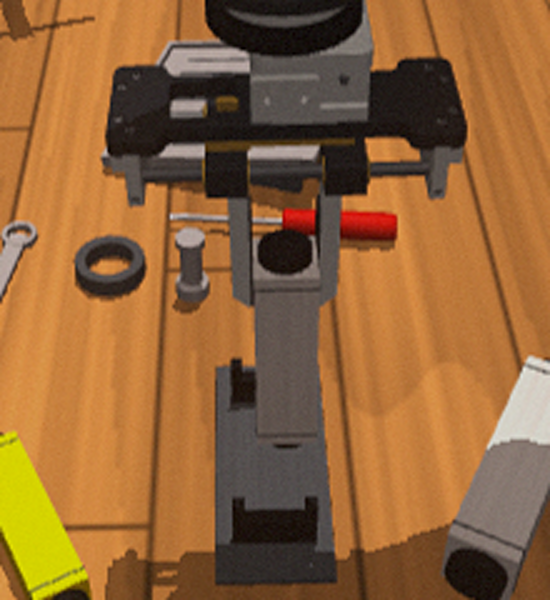

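It has swung down, light foot at the top (crop (286,250)). I give it a moment, then firm the grip and measure the angle.

```bash
python3 -m creep '0 0 0 0 0 0 -1;0 0 0 0 0 0 -1;0 0 0 0 0 0 -1' 6.5; python3 -m creep '0 0 0 0 0 0 -1;0 0 0 0 0 0 -1' 40; python3 - <<'E'
from plant import *
import cv2
for n in("side","top"):
    i=camera(n)["img"];cv2.imwrite(f"pics/{n}8f.png",i)
    i=i[140:300,270:430] if n=="side" else i[130:290,140:300]
    cv2.imwrite(f"pics/{n}8.png",cv2.resize(i,None,fx=3.6,fy=3.6,interpolation=cv2.INTER_CUBIC))
s=get_state();print(s['position'],s['eef_rot'],s['wrist_torque'],s['contact_force'],s['opening'])
E
```

```text
t: 9.8
position: [0.4606, 0.2459, 0.199]
eef_rot: [-179.0, 0.2, 89.7]
contact_force: [0.2, 0.7, -4.9]
opening: 0.0358
t: 10.0
position: [0.4606, 0.2458, 0.199]
eef_rot: [-179.0, 0.2, 89.7]
contact_force: [-0.5, 0.3, -5.2]
opening: 0.0357
[0.46065103 0.24581774 0.19898561] [-179.04053122    0.21650146   89.70722123] [-0.14658694 -0.01909044 -0.02875592] [-2.69406899e-03  6.25378510e-02 -4.97351125e+00] 0.03602691341432898
```

View pics/side8.png

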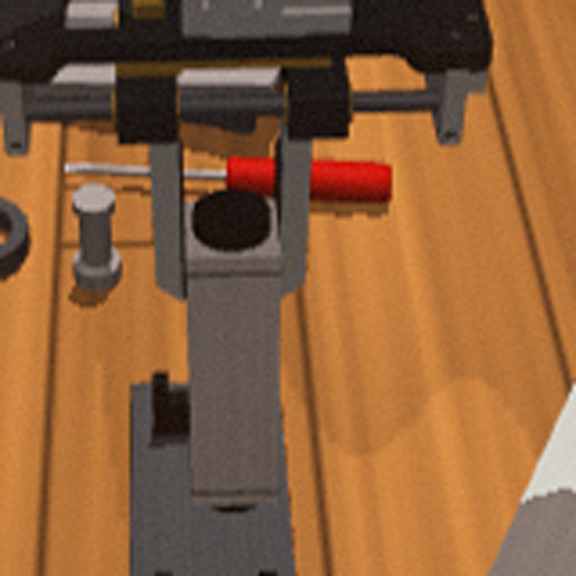

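View pics/top8.png

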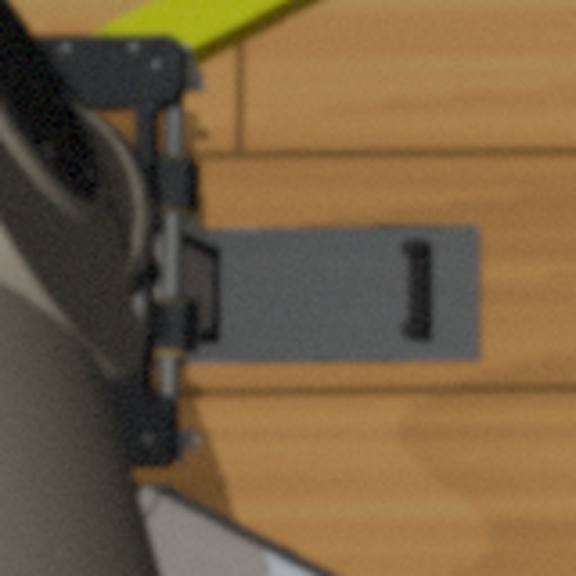

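```bash
python3 - <<'E'
from h import *
O=np.array([270,140])
obs=np.array([(232,219),(235,263),(236,503)])/3.6+O
pv=np.array([.4607,.2458,.218])
def pts(p):
    th,s,q=p; u=np.array([0,np.sin(th),np.cos(th)]) # up axis, tilt toward +y
    n=np.array([0,np.cos(th),-np.sin(th)])
    c=pv-s*u+q*n
    return c,u,np.array([c+.075*u,c+.067*u+.018*n,c-.067*u+.018*n])
for w in(0,300,1500):
    f=lambda p:np.r_[(proj("side",pts(p)[2])-obs)[:,1],p[2]*w]
    r=least_squares(f,[0,.025,0]);print(np.degrees(r.x[0]),r.x[1:],r.fun, (proj("side",pts(r.x)[2])-obs)[:,0])
E
```

```text
-5.131694443005132 [ 0.06330162 -0.00092614] [-1.70530257e-13 -1.98951966e-13 -1.70530257e-13 -0.00000000e+00] [-0.06334584 -0.4049767  -1.72691393]
-5.022787017139251 [ 6.25633036e-02 -7.32786644e-06] [-0.01805674  0.01657181  0.00197578 -0.00219836] [-0.02847089 -0.3694492  -1.7038041 ]
-5.021953015552607 [ 6.25576307e-02 -2.95373680e-07] [-0.01819524  0.01669897  0.00199093 -0.00044306] [-0.02820307 -0.36917637 -1.70362665]
```

Important finding: the fit puts the grip 62 mm from the float's centre, so it slid down in the jaws while swinging and is now held near its light end, about 5° off plumb. That still works at a firmer grip. I carry it to the board at 60 N, leaning and yawing to the board's normal on the way.

```bash
python3 -m creep '0 0 0 0 0 0 -1;0 0 0 0 0 0.5 -1;0 0 0 0 -0.2 0.8 -1;0 0 0 0.1 -0.5 0.8 -1;0 0 0 0.1 -0.7 0.3 -1' 60; python3 -m creep '-0.1 0.2 -0.3 0.1 -0.8 0 -1;-0.1 0.2 -0.3 0.1 -0.8 0 -1;-0.1 0.2 -0.3 0.1 -0.8 0 -1;-0.1 0.2 -0.3 0.1 -0.8 0 -1;0 0.2 -0.3 0.1 -0.8 0 -1'; python3 - <<'E'
from plant import *
import cv2
i=camera("side")["img"]
cv2.imwrite("pics/side9.png",i)
s=get_state();print(s['q'],s['position'],s['eef_rot'],s['contact_force'],s['opening'])
E
```

```text
t: 10.6
position: [0.4641, 0.2181, 0.2496]
eef_rot: [-179.0, 0.3, 89.8]
contact_force: [0.3, -0.2, -4.6]
opening: 0.0356
t: 11.1
position: [0.4744, 0.1311, 0.2497]
eef_rot: [-172.7, 3.4, 80.3]
contact_force: [1.1, 0.4, -4.5]
opening: 0.0355
[-54.45216297  11.1563432   37.83417059 107.92195518  -7.40453715
  71.51853092 -24.04982528] [0.47495853 0.12784837 0.24973228] [-172.68448151    3.46830552   79.97596506] [-0.6403971  -5.25067383 -4.65020429] 0.03563139992507403
```

View pics/side9.png

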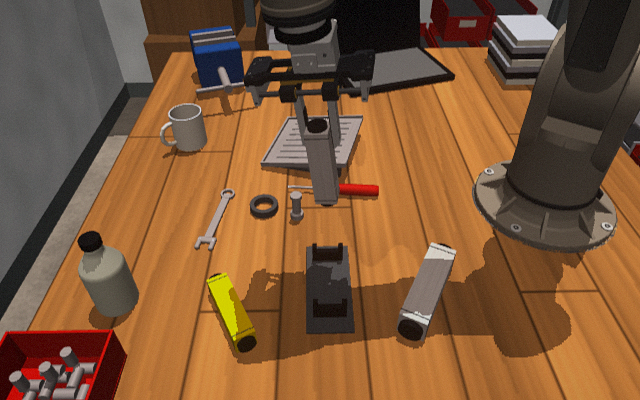

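The float hangs clear at (320,165), heavy end down, and nothing on the bench has been disturbed. On to above the board.

```bash
python3 -m creep '0 0.1 -0.2 0.1 -0.9 0 -1;0 0.1 -0.2 0.1 -0.9 0 -1;0 0.1 -0.2 0.1 -0.9 0 -1;0 0.1 -0.2 0.1 -0.9 0 -1;0 0 -0.2 0.1 -0.9 0 -1'; python3 -m creep '0 0 0 0.1 -0.9 0 -1;0 0 0 0.1 -0.9 0 -1;0 0 0 0.1 -0.9 0 -1;0 0 0 0.1 -0.9 0 -1;0 0 0 0.1 -0.9 0 -1';python3 -m creep '0 0 0 0.1 -0.9 0 -1;0 0 0 0.1 -0.9 0 -1;0 0 0 0.1 -0.9 0 -1;0 0 0 0.1 -0.9 0 -1;0 0 0 0.1 -0.9 0 -1'; python3 - <<'E'
from plant import *
s=get_state();print(s['q'],s['position'],s['eef_rot'],s['contact_force'],s['opening'])
E
```

```text
t: 11.65
position: [0.4853, 0.0309, 0.2478]
eef_rot: [-169.9, 4.3, 73.5]
contact_force: [0.8, 0.1, -4.6]
opening: 0.0359
t: 12.15
position: [0.4951, -0.068, 0.2471]
eef_rot: [-169.9, 4.4, 73.0]
contact_force: [0.5, 0.5, -4.5]
opening: 0.0357
t: 12.65
position: [0.5039, -0.1664, 0.2465]
eef_rot: [-169.8, 4.5, 72.6]
contact_force: [0.8, 0.1, -3.6]
opening: 0.0353
[-27.16852337  19.64768201  46.65077587 102.25797774  -9.80197003
  74.51546268   4.68551606] [ 0.50391481 -0.16644515  0.24647507] [-169.78984197    4.49826353   72.56357151] [ 0.76738199  0.05650109 -3.62927531] 0.03531515167541108
```

```bash
python3 -m creep '0 0 0 0.1 -0.9 0 -1;0 0 0 0 -0.9 0 -1;0 0 0 0 -0.3 0 -1;0 0 0 0 0 0 -1'; cat >> h.py <<'E'
R0=R.from_euler('xyz',[-179.04,.2165,89.707],degrees=True)
def utool(lean):
    # tube in tool xz plane with lean(deg) toward -y in world at R0
    best=None
    f=lambda a:(R0.apply([np.sin(a[0]),0,-np.cos(a[0])])[1]+np.sin(np.radians(lean)))
    a=least_squares(f,[0.]).x[0]; return np.array([np.sin(a),0,-np.cos(a)])
def nboard(yaw=-15.8):
    return R.from_euler('ZY',[yaw,10],degrees=True).apply([0,0,1])
E
python3 - <<'E'
from plant import *
from h import *
s=get_state();Rn=R.from_euler('xyz',s['eef_rot'],degrees=True);p=np.array(s['position'])
u=Rn.apply(utool(5.0));n=nboard();print(p,s['eef_rot'],"u",u.round(3),"n",n.round(3),"rot deg",np.degrees(np.cross(u,n)).round(2),"jaw axis",Rn.apply([0,1,0]).round(3))
g=p-.019*Rn.apply([0,0,1]);foot=g-.1375*u;print("foot",foot.round(4))
print(proj("side",[g,foot,foot+.15*u]),proj("top",[g,foot,foot+.15*u]))
for nme in("side","top"):
    i=camera(nme)["img"];cv2.imwrite(f"pics/{nme}10f.png",i)
    i=i[20:220,220:420] if nme=="side" else i[110:310,320:520]
    cv2.imwrite(f"pics/{nme}10.png",cv2.resize(i,None,fx=3,fy=3,interpolation=cv2.INTER_CUBIC))
E
```

```text
t: 13.05
position: [0.5041, -0.2155, 0.2459]
eef_rot: [-169.7, 4.6, 72.1]
contact_force: [-0.2, 0.3, -4.3]
opening: 0.0358
[ 0.50412828 -0.2154715   0.24593767] [-169.72913825    4.61374085   72.08983703] u [ 0.165 -0.066  0.984] n [ 0.167 -0.047  0.985] rot deg [-1.04  0.09  0.18] jaw axis [ 0.932 -0.316 -0.178]
foot [ 0.4851 -0.206   0.1293]
[[303.33172753  44.61999483]
 [314.84902722 102.79251296]
 [302.18846922  38.84553239]] [[466.78210626 170.8807587 ]
 [442.03700659 193.42911738]
 [469.43621986 168.46226347]]
```

View pics/side10.png

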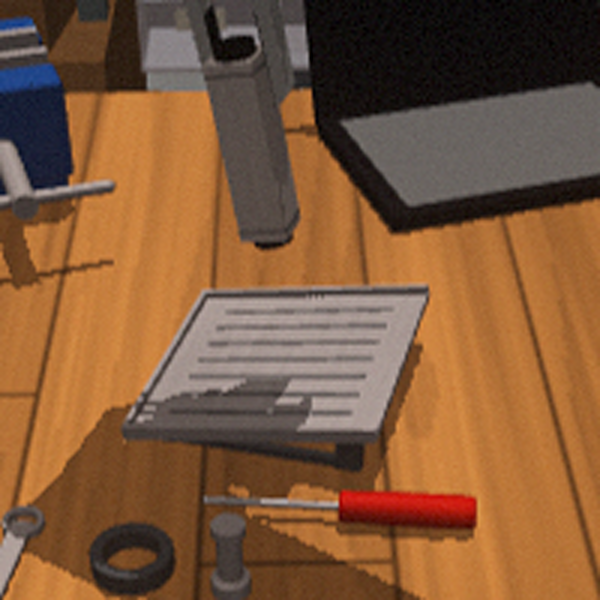

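View pics/top10.png

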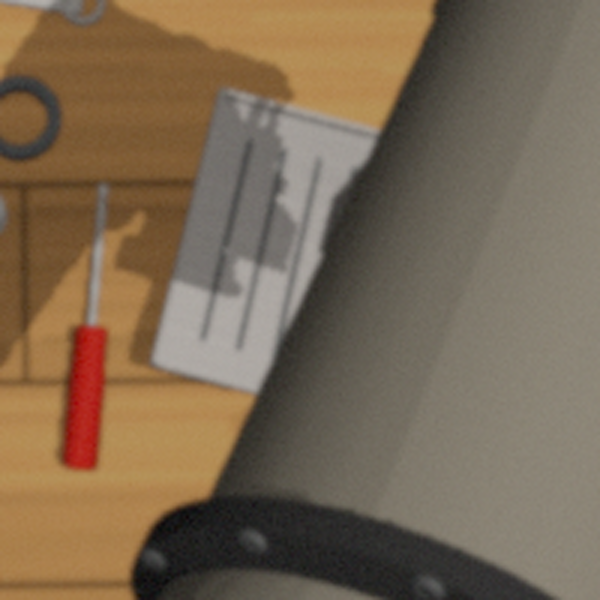

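The side view shows the float leaning as predicted: foot at crop (272,244), top foot at (235,47). Image slope matches to about 1°. I trim the last degree and descend.

```bash
python3 -m creep '-0.1 0 0 -0.1 0.1 -0.6 -1;-0.1 0 0 0 0 -1 -1;0 0 0 0 0 -1 -1;0 0 0 0 0 -0.7 -1;0 0 0 0 0 -0.3 -1' ; python3 -m creep '0 0 0 0 0 -0.1 -1;0 0 0 0 0 0 -1'; python3 - <<'E'
from plant import *
from h import *
s=get_state();Rn=R.from_euler('xyz',s['eef_rot'],degrees=True);p=np.array(s['position'])
u=Rn.apply(utool(5.0));n=nboard();print(p,s['eef_rot'],"u",u.round(3),"n",n.round(3),"rot deg",np.degrees(np.cross(u,n)).round(2))
g=p-.019*Rn.apply([0,0,1]);foot=g-.1375*u;print("foot",foot.round(4),s['contact_force'])
print("clear",(foot-np.array([.486,-.202,.031]))@n)
print(proj("side",[foot,foot+.15*u]))
i=camera("side")["img"][50:200,230:400]
cv2.imwrite(f"pics/side11.png",cv2.resize(i,None,fx=4,fy=4,interpolation=cv2.INTER_CUBIC))
E
```

```text
t: 13.65
position: [0.5028, -0.2069, 0.1693]
eef_rot: [-170.2, 5.7, 72.5]
contact_force: [0.8, 0.2, -4.4]
opening: 0.0359
t: 13.85
position: [0.5026, -0.2061, 0.1666]
eef_rot: [-170.1, 5.7, 72.5]
contact_force: [-0.3, -1.2, -4.8]
opening: 0.0353
[ 0.50260712 -0.20610432  0.16658791] [-170.10030432    5.74136112   72.53913518] u [ 0.166 -0.044  0.985] n [ 0.167 -0.047  0.985] rot deg [ 0.19  0.08 -0.03]
foot [ 0.4835 -0.1993  0.0497] [-0.29728339 -1.21656185 -4.81039759]
clear 0.01791452119917853
[[315.93706687 133.39706285]
 [303.92323997  75.69890885]]
```

View pics/side11.png

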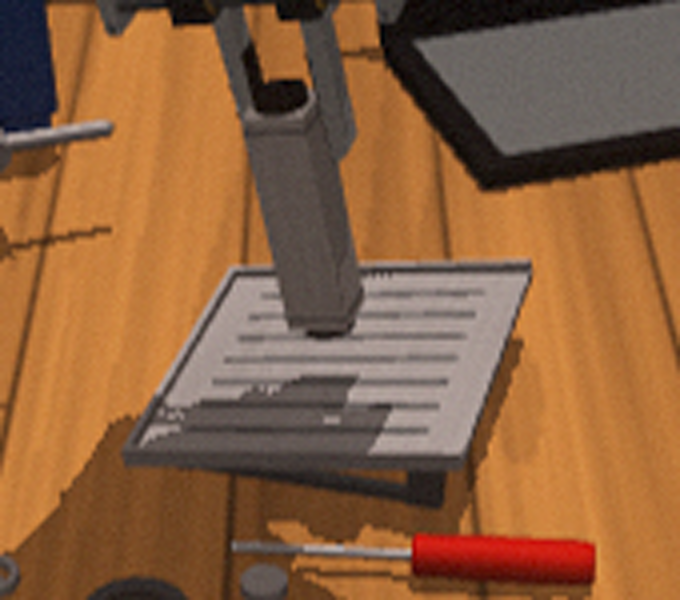

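About 18 mm of clearance by the fit, and the foot is well inside the board (crop (330,333)). Now gently down until contact.

```bash
python3 -m creep '0 0 0 -0.05 0 -0.3 -1;0 0 0 -0.05 0 -0.3 -1;0 0 0 0 0 -0.1 -1'; python3 -m creep '0 0 0 0 0 -0.15 -1;0 0 0 0 0 0 -1';python3 -m creep '0 0 0 0 0 -0.15 -1;0 0 0 0 0 0 -1'
```

```text
t: 14.2
position: [0.5014, -0.2066, 0.1532]
eef_rot: [-170.3, 5.7, 72.5]
contact_force: [-0.8, -0.0, -4.5]
opening: 0.036
t: 14.4
position: [0.5013, -0.2067, 0.1497]
eef_rot: [-170.3, 5.7, 72.5]
contact_force: [-0.1, -0.2, -4.1]
opening: 0.0356
t: 14.6
position: [0.5014, -0.2068, 0.1465]
eef_rot: [-170.3, 5.7, 72.5]
contact_force: [0.2, 0.4, -5.2]
opening: 0.0353
```

```bash
for k in 1 ; do python3 -m creep '0 0 0 0 0 -0.1 -1;0 0 0 0 0 0 -1'; done;python3 -m creep '0 0 0 0 0 -0.1 -1;0 0 0 0 0 0 -1'
```

```text
t: 14.8
position: [0.5014, -0.2068, 0.1444]
eef_rot: [-170.3, 5.7, 72.5]
contact_force: [-0.1, 0.2, -4.9]
opening: 0.0358
t: 15.0
position: [0.5015, -0.2068, 0.1423]
eef_rot: [-170.3, 5.7, 72.5]
contact_force: [-0.1, 0.4, -4.5]
opening: 0.0354
```

```bash
python3 - <<'E'
from plant import *
from h import *
i=camera("side")["img"][50:200,230:400]
cv2.imwrite(f"pics/side12.png",cv2.resize(i,None,fx=4,fy=4,interpolation=cv2.INTER_CUBIC))
s=get_state();print(s['position'],s['contact_force'],s['wrist_torque'])
E
```

```text
[ 0.50157081 -0.20686984  0.14247492] [-0.14730553  0.10159363 -4.75529145] [-0.1149879  -0.33881517  0.01901721]
```

View pics/side12.png

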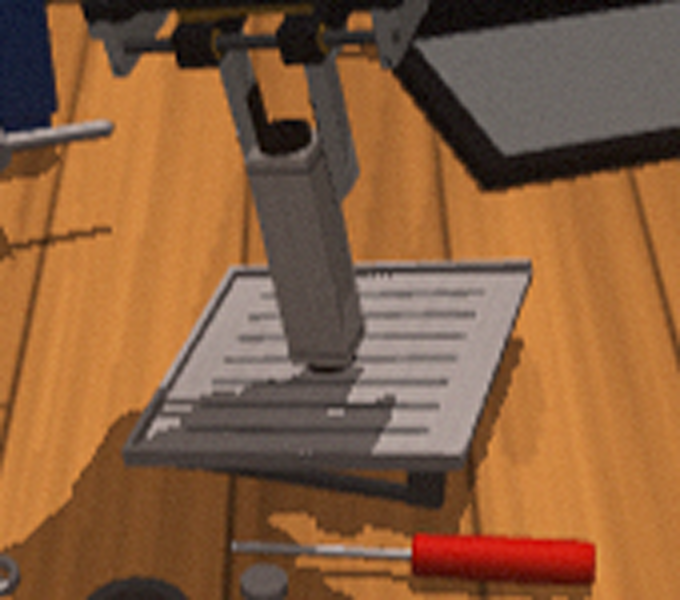

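```bash
python3 -m creep '0 0 0 0 0 -0.1 -1;0 0 0 0 0 0 -1'; python3 -m creep '0 0 0 0 0 -0.1 -1;0 0 0 0 0 0 -1'; python3 -m creep '0 0 0 0 0 -0.1 -1;0 0 0 0 0 0 -1'
```

```text
t: 15.25
position: [0.5016, -0.2069, 0.1404]
eef_rot: [-170.3, 5.7, 72.5]
contact_force: [0.9, -0.7, -4.0]
opening: 0.0359
t: 15.45
position: [0.5016, -0.2069, 0.1382]
eef_rot: [-170.3, 5.7, 72.5]
contact_force: [0.2, 0.6, -4.5]
opening: 0.0355
t: 15.65
position: [0.5017, -0.2069, 0.136]
eef_rot: [-170.3, 5.7, 72.5]
contact_force: [-0.3, 0.4, -4.6]
opening: 0.0359
```

```bash
python3 -m creep '0 0 0 0 0 -0.1 -1;0 0 0 0 0 0 -1'; python3 -m creep '0 0 0 0 0 -0.1 -1;0 0 0 0 0 0 -1'; python3 -m creep '0 0 0 0 0 -0.1 -1;0 0 0 0 0 0 -1'; python3 - <<'E'
from plant import *
from h import *
i=camera("side")["img"][50:200,230:400]
cv2.imwrite(f"pics/side13.png",cv2.resize(i,None,fx=4,fy=4,interpolation=cv2.INTER_CUBIC))
s=get_state();print(s['position'],s['contact_force'],s['wrist_torque'])
E
```

```text
t: 15.85
position: [0.5016, -0.2068, 0.1338]
eef_rot: [-170.3, 5.7, 72.5]
contact_force: [0.3, -0.9, -4.5]
opening: 0.0359
t: 16.05
position: [0.5016, -0.2069, 0.1316]
eef_rot: [-170.3, 5.7, 72.5]
contact_force: [1.0, -1.1, -4.8]
opening: 0.0357
t: 16.25
position: [0.5018, -0.207, 0.1296]
eef_rot: [-170.3, 5.7, 72.5]
contact_force: [0.6, -0.7, -3.8]
opening: 0.0356
[ 0.5017755  -0.20696166  0.12965572] [-0.18387261  0.33262396 -5.46113042] [-0.0997099  -0.28431586 -0.02424352]
```

View pics/side13.png

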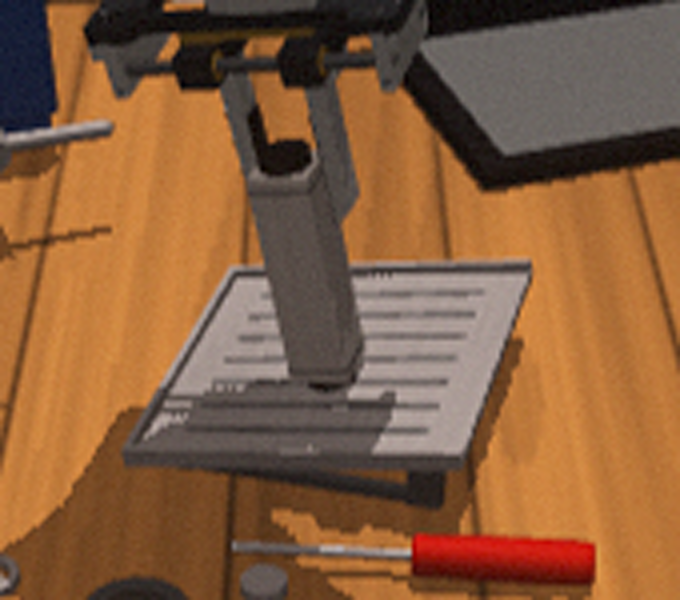

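```bash
python3 - <<'E'
from h import *
from plant import get_state
s=get_state();Rn=R.from_euler('xyz',s['eef_rot'],degrees=True);p=np.array(s['position'])
g=p-.019*Rn.apply([0,0,1]);u=Rn.apply(utool(5.0));print("g",g,"u",u)
b=np.array([.486,-.202,.031]);n=nboard()
px=np.array([(333,388),(288,155)])/4+[230,50];print(px)
for ss in(.03,.04,.05,.0625):
    print(ss,proj("side",[g-(.075+ss)*u,g+(.075-ss)*u]).round(1),"clear",(g-(.075+ss)*u-b)@n)
print(proj("side",[p])) 
E
```

```text
g [ 0.50538229 -0.20615005  0.14829257] u [ 0.16183646 -0.04365313  0.98585159]
[[313.25 147.  ]
 [302.    88.75]]
0.03 [[313.9 134.6]
 [302.   77.3]] clear 0.013947587379675821
0.04 [[314.7 138.1]
 [302.9  81.4]] clear 0.0039477964954257785
0.05 [[315.4 141.6]
 [303.8  85.5]] clear -0.00605199438882428
0.0625 [[316.2 145.8]
 [304.8  90.6]] clear -0.01855173299413685
[[307.60018056 102.55929616]]
```

```bash
python3 - <<'E'
import cv2
i=cv2.imread("pics/side13.png");
from plant import *
im=camera("side")["img"]
cv2.imwrite("pics/side14.png",cv2.resize(im[60:160,270:350],None,fx=7,fy=6,interpolation=cv2.INTER_CUBIC))
t=camera("top")["img"];cv2.imwrite("pics/top14.png",cv2.resize(t[110:310,320:520],None,fx=3,fy=3,interpolation=cv2.INTER_CUBIC))
E
```

```text
(no output)
```

View pics/side14.png

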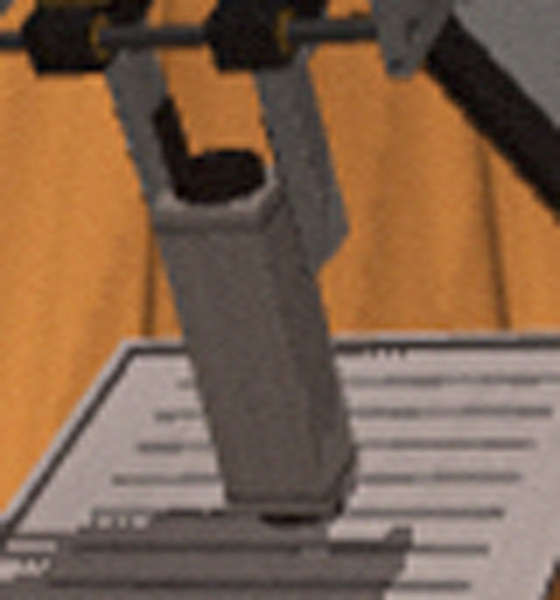

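Images agree with a grip near the top end, but the side camera's depth bias (about 5–7 mm) blurs the clearance. I continue by feel.

```bash
for k in 1; do python3 -m creep '0 0 0 0 0 -0.1 -1;0 0 0 0 0 0 -1'; python3 -m creep '0 0 0 0 0 -0.1 -1;0 0 0 0 0 0 -1'; python3 -m creep '0 0 0 0 0 -0.1 -1;0 0 0 0 0 0 -1'; done; python3 - <<'E'
from plant import *
import cv2
im=camera("side")["img"]
cv2.imwrite("pics/side15.png",cv2.resize(im[60:160,270:350],None,fx=7,fy=6,interpolation=cv2.INTER_CUBIC))
s=get_state();print(s['position'],s['contact_force'],s['wrist_torque'])
E
```

```text
t: 16.6
position: [0.5023, -0.2078, 0.1295]
eef_rot: [-170.4, 5.7, 72.5]
contact_force: [0.3, 1.1, -4.5]
opening: 0.0354
t: 16.8
position: [0.5029, -0.2087, 0.1292]
eef_rot: [-170.5, 5.7, 72.4]
contact_force: [0.5, -0.2, -4.7]
opening: 0.0354
t: 17.0
position: [0.5035, -0.2095, 0.129]
eef_rot: [-170.6, 5.7, 72.4]
contact_force: [-0.7, 0.3, -4.5]
opening: 0.0359
[ 0.5035963  -0.20963811  0.12883659] [ 0.79569018  0.11540687 -1.0156975 ] [-0.2405209  -0.29050327  0.0130687 ]
```

View pics/side15.png

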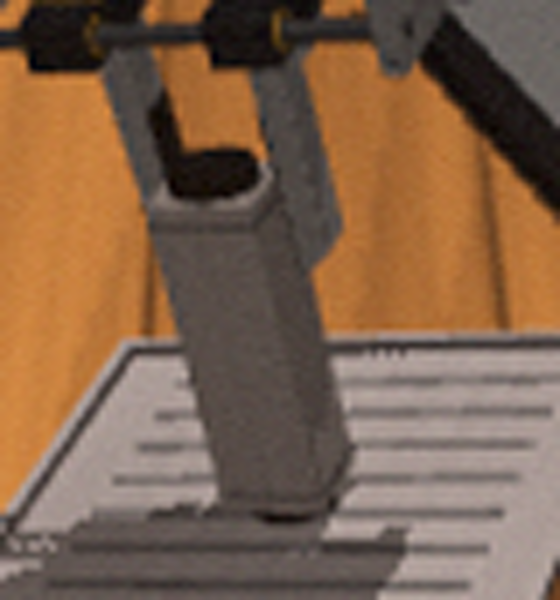

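z has stalled without any contact force, so this may be a joint limit. Checking the joints.

```bash
python3 -c "
from plant import *
import numpy as np
s=get_state();q=np.array(s['q']);lo=np.array([-163.25,-28.42,-70.27,12.13,-58.53,9.26,-156.51]);hi=np.array([163.25,122.38,78.77,141.07,238.53,117.41,156.51])
print(q.round(1),(q-lo).round(1),(hi-q).round(1),s['contact_force'],s['eef_rot'])"
```

```text
[-20.   28.5  43.5 107.8 -14.9  61.   11.7] [143.2  57.  113.7  95.7  43.6  51.7 168.2] [183.3  93.8  35.3  33.3 253.4  56.5 144.8] [ 0.79569018  0.11540687 -1.0156975 ] [-170.57516348    5.68040509   72.41096111]
```

```bash
for k in 1 2 3; do python3 -c "
from plant import *
s=get_state();print(s['t'],s['position'].round(4),s['contact_force'].round(2),s['wrist_torque'].round(2))"; python3 -m creep '0 0 0 0 0 0 -1' | grep -E 'pos|force|rot'; done;  python3 -m creep '0 0 0 0 0 -0.2 -1'| grep -E 'pos|force'; python3 -c "
from plant import *
s=get_state();print(s['position'].round(4),s['contact_force'].round(2),s['wrist_torque'].round(2))"
```

```text
17.05 [ 0.5036 -0.2096  0.1288] [ 0.8   0.12 -1.02] [-0.24 -0.29  0.01]
position: [0.5037, -0.2097, 0.1288]
eef_rot: [-170.6, 5.7, 72.4]
contact_force: [-0.7, -1.0, 0.5]
17.15 [ 0.5037 -0.2097  0.1288] [-0.66 -1.04  0.5 ] [0.01 0.14 0.01]
position: [0.5037, -0.2097, 0.1288]
eef_rot: [-170.6, 5.7, 72.4]
contact_force: [0.2, 0.4, 3.4]
17.25 [ 0.5037 -0.2097  0.1288] [0.18 0.45 3.38] [ 0.05  0.39 -0.01]
position: [0.5037, -0.2097, 0.1288]
eef_rot: [-170.6, 5.7, 72.4]
contact_force: [-0.3, 0.2, 4.1]
position: [0.505, -0.2115, 0.1276]
contact_force: [-5.9, -2.4, 81.4]
[ 0.505  -0.2115  0.1276] [-5.86 -2.43 81.36] [-0.18  6.18 -0.07]
```

That is firm contact: the force reading lags and came up to 81 N. Backing off at once.

```bash
python3 -m creep '0 0 0 -0.05 0.08 0.15 -1'; python3 -m creep '0 0 0 0 0 0 -1';python3 -c "
from plant import *
s=get_state();print(s['position'].round(4),s['contact_force'].round(2),s['wrist_torque'].round(2))"
```

```text
t: 17.55
position: [0.5042, -0.2105, 0.131]
eef_rot: [-170.8, 5.7, 72.4]
contact_force: [-0.1, 0.6, -5.3]
opening: 0.0357
t: 17.65
position: [0.5044, -0.2105, 0.1312]
eef_rot: [-170.8, 5.7, 72.4]
contact_force: [-0.1, -0.0, -5.1]
opening: 0.0357
[ 0.5044 -0.2105  0.1312] [-0.05 -0.01 -5.13] [-0.06 -0.3  -0.02]
```

```bash
python3 - <<'E'
from plant import *
import cv2
im=camera("side")["img"]
cv2.imwrite("pics/side16.png",cv2.resize(im[75:150,285:330],None,fx=10,fy=8,interpolation=cv2.INTER_CUBIC))
E
```

```text
(no output)
```

View pics/side16.png

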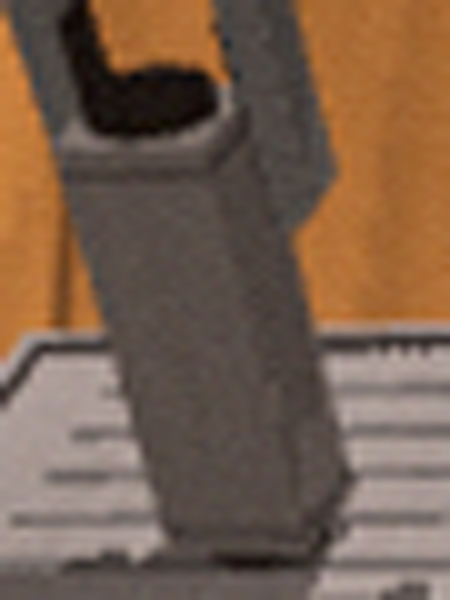

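```bash
python3 - <<'E'
from h import *
from plant import get_state
s=get_state();Rn=R.from_euler('xyz',s['eef_rot'],degrees=True);p=np.array(s['position'])
T=Rn.as_matrix(); tx,ty,tz=T.T; print("tx",tx.round(3),"ty",ty.round(3))
# near face normal ~ +y ; which tool-x sign
sx=np.sign(tx[1]); sy=np.sign(-ty[0]) # right side = -x world
obs=np.array([(62,155),(208,157),(250,105),(163,530),(290,545),(352,480),(150,92)])/[10,8]+[285,75]
b=np.array([.486,-.202,.031]);n=nboard()
def model(p,clr=.002):
    a,X,Y,da=p[:4]
    M=Rn*R.from_rotvec([0,a,0])*R.from_rotvec([da,0,0]); m=M.as_matrix(); u=-m[:,2]; nx=m[:,0]*sx; r=m[:,1]*sy
    f=np.array([X,Y,0]); f[2]=b[2]-((f-b)[:2]@n[:2])/n[2]+clr; c=f+.075*u
    h=.018
    P=[c+.067*u+h*nx-h*r,c+.067*u+h*nx+h*r,c+.067*u-h*nx+h*r,c-.067*u+h*nx-h*r,c-.067*u+h*nx+h*r,c-.067*u-h*nx+h*r,c+.075*u]
    return np.array(P),u,c
for free in(0,1):
  f=lambda p:np.r_[(proj("side",model(p)[0])-obs).ravel(),p[3]*(1e4 if not free else 1)]
  r=least_squares(f,[0,.486,-.2,0]); P,u,c=model(r.x)
  J=r.jac;cov=np.linalg.inv(J.T@J)
  print("a",np.degrees(r.x[0]),"da",np.degrees(r.x[3]),r.x[1:3],"u",u.round(3),"n",n.round(3),"rot",np.degrees(np.cross(u,n)).round(2),"rms",np.sqrt(np.mean(r.fun**2)),"sd a",np.degrees(np.sqrt(cov[0,0]))*.5)
  g=p-.019*tz; d=g-c; print("grip rel tube: along",d@u,"tx",d@(tx*sx),"ty",d@ty)
  print(np.round(r.fun[:14].reshape(-1,2),1).tolist())
print("before",np.degrees(np.arccos(0)) , (Rn.apply(utool(5.0))).round(3))
E
```

```text
tx [ 0.301  0.948 -0.1  ] ty [ 0.936 -0.314 -0.159]
a 2.2121814349468907 da -0.0001130029785719014 [ 0.49353318 -0.1899976 ] u [0.17  0.009 0.985] n [ 0.167 -0.047  0.985] rot [ 3.18 -0.18 -0.55] rms 1.1314077924102999 sd a 0.5465086563491982
grip rel tube: along 0.04273129579270482 tx -0.02306155212514612 ty 0.0007758143927365712
[[-1.4, -0.2], [-0.8, -0.4], [0.0, -2.5], [0.7, 2.0], [2.1, 0.6], [0.3, -0.2], [-0.8, 0.2]]
a 0.6013779135352827 da -2.6184545642479806 [ 0.49668497 -0.19446237] u [0.136 0.05  0.989] n [ 0.167 -0.047  0.985] rot [ 5.5   1.8  -0.85] rms 0.816130897233509 sd a 0.5792113136102356
grip rel tube: along 0.042460478180720136 tx -0.021961556103033186 ty -0.00027012164051685777
[[-0.7, 0.1], [0.1, 0.5], [0.8, -2.0], [-0.5, 1.2], [1.0, 0.3], [-0.9, -0.8], [0.1, 0.6]]
before 90.0 [ 0.154 -0.041  0.987]
```

The grip sits about 43 mm off-centre, and the pose fit says the float is square to within about 3°, any error being across the slope where the margin is about 18°. I trim by 1.5°, touch down lightly, loosen so the foot can settle flush, then open.

```bash
python3 -m creep '0.25 0 0 0 0 0 -1;0 0 0 0 0 0 -1'; python3 -m creep '0 0 0 0 0 -0.1 -1;0 0 0 0 0 0 -1;0 0 0 0 0 0 -1;0 0 0 0 0 0 -1'
```

```text
t: 17.9
position: [0.5038, -0.2097, 0.1298]
eef_rot: [-170.2, 4.2, 72.5]
contact_force: [-0.2, 0.3, -3.3]
opening: 0.0358
t: 18.3
position: [0.5035, -0.2101, 0.1279]
eef_rot: [-170.2, 4.1, 72.4]
contact_force: [0.3, 2.3, 2.2]
opening: 0.0354
```

```bash
python3 -m creep '0 0 0 0 0 0 -1;0 0 0 0 0 0 -1;0 0 0 0 0 0 -1;0 0 0 0 0 0 -1' 3; python3 - <<'E'
from plant import *
import cv2
im=camera("side")["img"]
cv2.imwrite("pics/side17.png",cv2.resize(im[60:160,270:350],None,fx=7,fy=6,interpolation=cv2.INTER_CUBIC))
s=get_state();print(s['position'],s['contact_force'],s['wrist_torque'])
E
```

```text
t: 18.7
position: [0.5035, -0.2102, 0.1278]
eef_rot: [-170.2, 4.2, 72.4]
contact_force: [-0.2, 0.2, 2.6]
opening: 0.0362
[ 0.50356263 -0.21018842  0.12786346] [0.10723987 0.14329351 2.2124503 ] [ 0.08702738  0.28998387 -0.00401986]
```

View pics/side17.png

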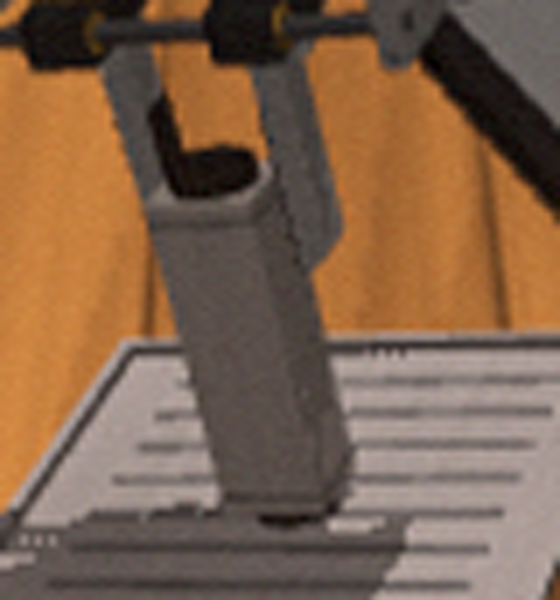

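It stands on the board with the grip at 3 N. Opening a few millimetres, then look.

```bash
python3 -m creep '0 0 0 0 0 0 0;0 0 0 0 0 0 0;0 0 0 0 0 0 0;0 0 0 0 0 0 0'; python3 - <<'E'
from plant import *
import cv2
im=camera("side")["img"]
cv2.imwrite("pics/side18.png",cv2.resize(im[60:160,270:350],None,fx=7,fy=6,interpolation=cv2.INTER_CUBIC))
s=get_state();print(s['position'],s['contact_force'],s['wrist_torque'],s['opening'])
E
```

```text
t: 19.15
position: [0.5036, -0.2103, 0.1276]
eef_rot: [-170.2, 4.2, 72.4]
contact_force: [-0.5, -0.2, 1.1]
opening: 0.0469
[ 0.50360438 -0.21028324  0.12762723] [ 0.18311333 -1.07793656  1.00900556] [-0.04616336 -0.11664176  0.0021712 ] 0.047261302353657275
```

View pics/side18.png

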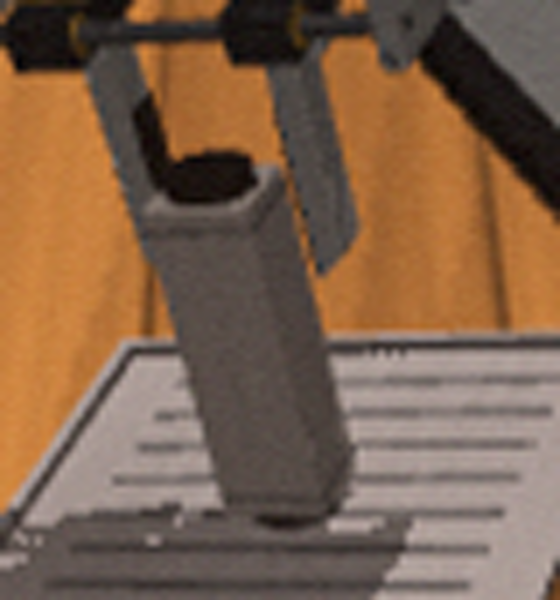

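```bash
python3 - <<'E'
from h import *
f=np.array([.494,-.19,.031])
for name,a in (("n",10),("12",12),("14",14)):
    Rb=R.from_euler('ZY',[-15.8,a],degrees=True).as_matrix();u=Rb[:,2];
    # yaw of tube about u ~ tool: right axis -x
    P=[f+.008*u+.018*Rb[:,1]+.018*Rb[:,0], f+.142*u+.018*Rb[:,1]+.018*Rb[:,0]]
    q=proj("side",P); print(name,(q[0]-q[1]).round(2))
E
python3 -m creep '0 0 0 0 0 0 0.1;0 0 0 0 0 0 0.1;0 0 0 0 0 0 0.1'; python3 - <<'E'
from plant import *
import cv2
im=camera("side")["img"]
cv2.imwrite("pics/side19.png",cv2.resize(im[60:160,270:350],None,fx=7,fy=6,interpolation=cv2.INTER_CUBIC))
s=get_state();print(s['position'],s['contact_force'],s['wrist_torque'],s['opening'])
E
```

```text
n [11.9  50.65]
12 [13.86 50.5 ]
14 [15.79 50.27]
t: 19.5
position: [0.5036, -0.2103, 0.1276]
eef_rot: [-170.2, 4.2, 72.4]
contact_force: [1.2, 0.0, 0.3]
opening: 0.0518
[ 0.50359822 -0.21027894  0.12758733] [ 0.09464609 -0.02231385 -0.21415597] [-0.05226013 -0.13812355 -0.05508492] 0.05173018567171535
```

View pics/side19.png

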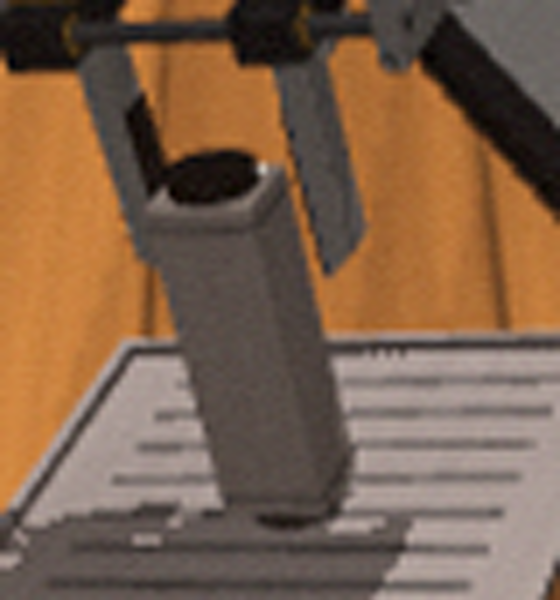

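The float did not move as the jaws widened (top corner still at (150,215)), so it stands by itself. Opening wider and retreating along the tool axis.

```bash
python3 -m creep '0 0 0 0 0 0 0.7;0 0 0 0 0 0 0.7;0 0 0 0 0 0 0.7;0 0 0 0.09 0.01 0.5 0.7;0 0 0 0.18 0.02 0.9 0.7'; python3 -m creep '0 0 0 0.18 0.02 1 0.7;0 0 0 0.18 0.02 1 0.7;0 0 0 0.18 0.02 1 0.7;0 0 0 0.1 0.02 1 0.7;0 0 0 0 0 1 0.7'; python3 -m creep '0 0 0 0 0.8 0.5 0.7;0 0 0 0 1 0.3 0.7;0 0 0 0 1 0 0.7;0 0 0 0 1 0 0.7;0 0 0 0 1 0 0.7'; python3 -m creep '0 0 0 0 1 0 0.7;0 0 0 0 1 0 0.7;0 0 0 0 1 0 0.7;0 0 0 0 0.5 0 0.7;0 0 0 0 0 0 0.7'; python3 - <<'E'
from plant import *
import cv2
for n in("side","top"):
    im=camera(n)["img"];cv2.imwrite(f"pics/{n}20.png",im)
s=get_state();print(s['t'],s['position'],s['contact_force'])
E
```

```text
t: 20.05
position: [0.5078, -0.2094, 0.1554]
eef_rot: [-170.0, 4.2, 72.4]
contact_force: [0.0, 0.4, 0.4]
opening: 0.0796
t: 20.55
position: [0.5213, -0.208, 0.2626]
eef_rot: [-170.0, 4.2, 72.4]
contact_force: [0.3, 0.5, -0.4]
opening: 0.08
t: 21.05
position: [0.5219, -0.1132, 0.2866]
eef_rot: [-170.5, 4.2, 71.9]
contact_force: [0.1, -1.2, -0.5]
opening: 0.0799
t: 21.55
position: [0.5221, -0.0385, 0.2902]
eef_rot: [-170.6, 4.1, 72.1]
contact_force: [-0.3, 0.9, -0.4]
opening: 0.0801
21.65 [ 0.52202325 -0.04015117  0.2901157 ] [-0.2281673  -1.08148759 -0.98270991]
```

View pics/side20.png

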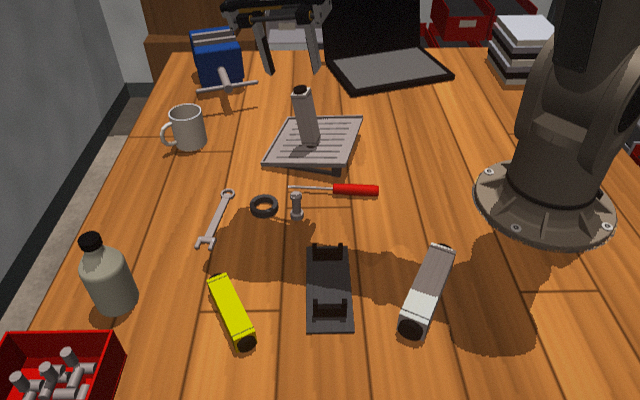

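View pics/top20.png

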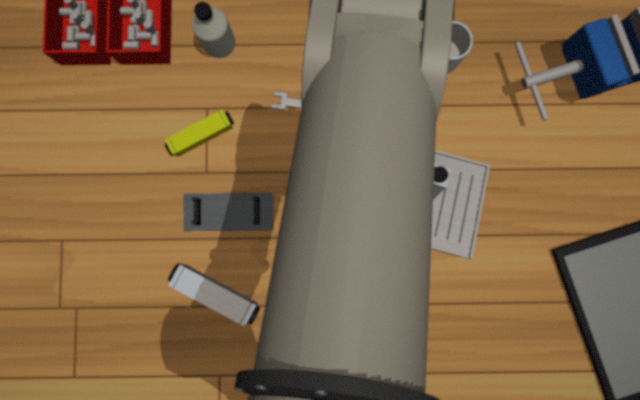

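The side view shows the float standing on the board at (306,118), with spanner (216,218), collar (264,206), fitting (296,206) and driver (335,189) where they were. One last check for sliding and squareness.

```bash
python3 -m creep '0 0 0 0 0 0 0.7;0 0 0 0 0 0 0.7;0 0 0 0 0 0 0.7;0 0 0 0 0 0 0.7;0 0 0 0 0 0 0.7' >/dev/null; python3 - <<'E'
from plant import *
from h import *
im=camera("side")["img"];o=cv2.imread("pics/side20.png");z=cv2.imread("pics/side0.png")
d=cv2.absdiff(im,o)[75:160,270:350].max(2);print("moved px",(d>60).sum())
def sh(a,b,y0,y1,x0,x1):
    f=lambda i:cv2.GaussianBlur(cv2.cvtColor(i,cv2.COLOR_BGR2GRAY),(0,0),1)
    t=f(a)[y0:y1,x0:x1]; r=cv2.matchTemplate(f(b)[y0-6:y1+6,x0-6:x1+6],t,cv2.TM_CCOEFF_NORMED);_,m,_,l=cv2.minMaxLoc(r);return l[0]-6,l[1]-6,round(m,3)
for nm,bx in dict(spanner=(185,252,190,240),collar=(192,222,246,282),fitting=(190,224,286,306),driver=(180,200,286,382)).items(): print(nm,sh(z,im,*bx))
cv2.imwrite("pics/side21.png",cv2.resize(im[75:160,270:350],None,fx=7,fy=6,interpolation=cv2.INTER_CUBIC))
f=np.array([.494,-.19,.031])
Rb=R.from_euler('ZY',[-15.8,10],degrees=True).as_matrix();u=Rb[:,2]
q=proj("side",[f,f+.15*u]);print("expected axis vec for square",(q[1]-q[0]).round(1))
E
```

```text
moved px 2
spanner (0, 0, 0.281)
collar (0, 0, 0.871)
fitting (0, -1, 0.802)
driver (0, 0, 0.951)
expected axis vec for square [-12.4 -56.7]
```

View pics/side21.png

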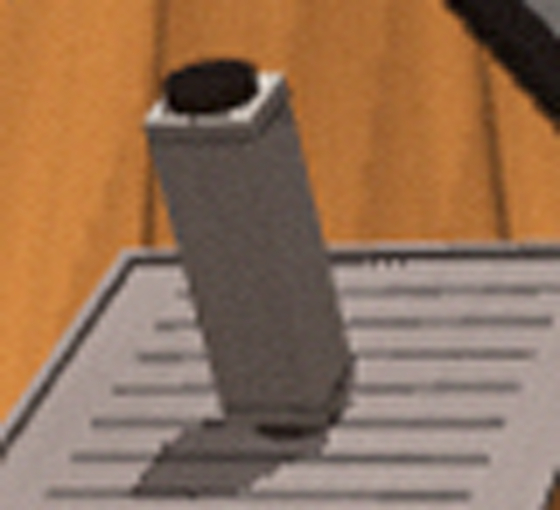

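```bash
python3 -c "
from plant import *
print(close_job())"
```

```text
the job is handed in; nothing more can be done
None
```

The float is standing heavy end down on the drying board, released and clear of the gripper. I handed the job in at about 22 s of the 64 s allowed.

**What I did**
- **Finding the heavy end:** I gripped the small white tube on the rest at its middle and lifted it. At a 6 N grip its −y end sank clearly, so that end is the heavy one.
- **Standing it up:** I set it back on the rest, regripped on the light side and let it swing heavy end down. I then carried it to the board leaning to match the slope, set it down and let go.

**Last checks**
- **Stability:** The float did not move as the jaws opened, nor in the pictures taken about half a second apart before hand-in.
- **Squareness:** Its lean in the side view matches square to the board within about 1–2° along the slope. Squareness across the slope was only measured roughly. The shadow meets the foot.
- **Other parts:** The collar, fitting and driver have not moved by more than 1 pixel. The spanner's best match was also unmoved, but that match was weak (score 0.28) because the arm's shadow fell on it. By eye it looks unmoved.

**What went less well**
- **Off-centre grip:** After the swing the float sat about 43 mm off-centre in the grip and offset sideways. The camera-only estimate of this was off by roughly 20 mm.
- **Hard touchdown:** Because of that and a lagging force reading, one touchdown reached about 81 N at the wrist. That is under the 120 N limit, and it was the float's foot pressing on the board, not the gripper or arm. I backed off and set it down again gently.

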